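Seat a spacer block in the corner pocket of a loading jig

TASK

Push the loose steel spacer block across the black jig plate until its long side lies flat against the long rail, then slide it along the rail, keeping it flat against it, until it is fully home in the corner pocket, flush against both the rail and the end stop. Only push or drag it with the fingertips: never lift or tip it, leave the other loose things where they are, and finish clear of everything.

Things in the scene. Friction and masses are not known exactly. Their poses are not given: they have to be found in the camera images.
- jig: Black base plate fixed to the table, at another place and yaw each time: 150 mm in x, 250 mm in y, 10 mm thick. Origin: centre of its underside; x points away from the robot (yaw within 0.3 rad), y to the left along the rail, z up. A long rail at the far edge, an end stop at its left end and a short guide are fixed on it: plain aluminium bars, tops 22 mm above the table.
- rail_face (a point): Middle of the long rail's near face, at plate-top height (10 mm above the table); axes as the jig's. The rail is 16 mm wide, 248 mm long (along y), and stands 12 mm above the plate.
- pocket_corner (a point): Inner corner of the pocket, where the faces of rail and end stop meet, at plate-top height; axes as the jig's. The end stop runs from here 59 mm towards the robot (-x), is 16 mm wide, 12 mm above the plate. A seated spacer's origin lies at x = -17, y = -30, z = 0 mm from here.
- guide_nose (a point): Right tip of the short guide (rounded nose), at plate-top height; axes as the jig's. The guide is 12 mm wide, 12 mm high, and runs from here 39 mm in +y to the end stop, parallel to the rail; between guide and rail lies the pocket, 39 mm wide and 39 mm deep, which a block enters by sliding along the rail in +y.
- spacer: Loose plain steel block, two dark round holes in its top: 34 mm in its x, 60 mm in its y, 22 mm high, about 0.3 kg (1 to 4 N to push). Origin: centre of its underside, on the plate. Its axes start within 0.35 rad of the jig's. It starts on the right half of the plate, 50 to 72 mm short of its place at the rail. Seated, its last 21 mm stick out of the pocket to the right.
- collet_knob: Bystander: loose brass knurled nut, 28 mm in diameter, 26 mm high, standing on the near left part of the plate in front of the guide. Origin: centre of its underside. Not to be disturbed.
- hex_driver_red: Bystander: loose screwdriver-like driver with a red handle, 163 mm long, 23 mm high, lying on the table on the robot's side of the jig, roughly parallel to the rail. Origin: centre of its underside. Not to be disturbed.
- marker: Bystander: loose marker pen, 117 mm long, 17 mm high, lying on the table to the left of the jig. Origin: centre of its underside. Not to be disturbed.
Mind the look-alikes: they are no part of the job. Of the things shaped like the spacer, the steel one is meant.

How it is judged:
By the outcome, as a careful person would: the job done as asked, in the order asked, and still so for the second after the job is handed in, with the robot touching nothing.
It also fails if it takes over 51 s, if anything falls off the work surface, if the arm or the gripper's body presses on something with over 40 N, if the wrist force passes 120 N, or if a joint passes its speed limit or range.

ROBOT

A 7-joint arm with a two-finger parallel gripper is mounted at the origin on a cart in front of the work surface, level with it; the furniture and walls round the work are solid. World frame = base frame: x ahead of the robot, y to its left, z up, the work surface at z = 0. Lengths are in m, angles in rad, forces in N, time in s.
With the tool pointing down it reaches from about 0.35 to 0.775 m from the base axis. Payload 3.1 kg.
Tool frame: the origin (TCP) lies between the finger pads; the fingertips stand 22 mm ahead of it and the grasp point (between the pads) lies 3 mm ahead of it; y points along the fingers, z is the direction in which the jaws open and shut, and the axes are right-handed (so a half turn about y gives the same grasp; the last joint's range is limited). The gripper opens to 85 mm and grips with 20 to 120 N. Pads are 22 mm wide; open, the fingers measure 114 mm over their backs; the gripper's body (76 mm by 85 mm) begins 54 mm behind the grasp point. The pads swing forward as they close: fully open they stand 13 mm farther back than shut.
Start: joints at [-1.232, 0.311, 0.014, 1.512, -0.004, 1.319, -0.027], TCP at [0.204, 0.511, 0.253] pointing down, gripper open.
Joint ranges: [-2.7, 2.7], [-0.3, 1.91], [-1.27, 1.3], [0.12, 2.57], [-1.44, 4.58], [0.2, 2.03], [-3.05, 3.05]. Speed limits (rad/s): [2.79, 2.79, 3.14, 3.14, 3.14, 3.14, 3.14].

INTERFACE

Orientations are given as a rotation vector (axis times angle).
In Python, from station import * gives the robot as it stands.
- The arm moves only by the tool move_arm, never from a script. Its argument "motion" is one flat list of numbers, 7 for each row, row after row: the gripper's target within -1 to 1 (shut at 1, half-way at 0, fully open at -1), then the shift along the tool's x, y, z each as a share of 12 cm, from -1 to 1, then the turn, a rotation vector about the tool's x, y, z each as a share of pi rad, from -1 to 1. A call has 1 to 8 rows; each row is the pose to reach, as a shift and turn from the pose commanded when the call began, along the tool's axes at that moment, turning the shorter way round; what a row does not reach only later rows make up. A row lasts 1/10 s, in which the tool goes at most 50 mm and 8.59 degrees, less where a joint would pass 70% of its speed; a pose out of reach is approached as far as the arm can. A call with a number of a shift or a turn outside -1 to 1 is refused whole. A call with a gripper value outside its range is refused whole. The fingers move at their own pace and stop on an object; "grip_force" is the grip in N (left out, the last holds). Time passes only in rows, so rows that repeat a pose let the fingers close. It gives the time, the measured TCP pose, the force and the opening at its end, in the units of the state.
- observe(): the state, without advancing time (a new reading comes with each control period).
- snapshot(name): name is "scene" or "top"; returns a dict with "pixels" (480x640x3 uint8, red, green, blue), "K" (3x3 intrinsics, pixels), "world_from_camera" (4x4, takes a point from camera to world coordinates). Camera axes: x right, y up, looking along -z (the intrinsics and any distortion apply to the point x, -y, -z); pixel columns grow to the right and rows downward; lengths in m; the calibration is good to about 2 mm. A picture is of the moment at which its call begins. There is no depth.
- job_done(): hands the job in, once; it reports no verdict.
Trained networks look in the newest picture that a camera, given by its name, has taken for a name from the list of things; names that differ only in an ending like _2 or _b are one class to them, and where a whole thing is asked for, a point or a joint stands for the part that bears it (a point fixed in the world has none). Each returns a list of dicts, best first, with "p" (0 to 1); they miss things now and then, are a little off and sometimes report something else, mostly with a low value. They report only what shows in the picture. A call takes as long as a camera call. They do not tell look-alikes from the thing itself.
- cut_out(name, camera): "mask" (480x640 bool, what is visible of it).
- pinpoint(name, camera): "centre" ([x, y, z] in m, in the coordinates of the camera as it stood for that picture, good to about 4 mm: a listed point, or the origin of a listed thing).
The state is a dict: "clock": time; "qpos": joint angles; "qd": joint speeds; "joint_torque": joint torques, N m; "position": TCP position; "eef_rot": TCP orientation; "wrist_force": force on the tool from outside, world axes, zero at the start; "ft_torque": the same for the moment, N m; "grip_width": opening from 0.0 (shut) to 1.0 (fully open).
Only numpy, scipy, OpenCV 4.12 (cv2) and the standard library are available. Lean on these libraries where they do the work, as an engineer would, in place of code of your own. Each camera call takes 0.05 s, during which the arm holds its last target. There are 200 camera calls.

## Working session

There is one attempt and no reset: what is moved stays moved. The work goes in short steps, Python scripts to look and compute and a tool call to move; the robot and the scene stay as the last step left them, time stands still between calls to the robot, and variables do not carry over. Pictures are saved under pics/ and viewed, about 8 in all and at most 12, crops included, and the job is handed in when it is done.

Besides the shell and the picture viewer there is one more tool, called after "Emit:" by a JSON object that holds its "op" and its "data". move_arm: Moves the arm, as the interface text tells. Its arguments: {"type":"object","properties":{"motion":{"type":"array","items":{"type":"number","minimum":-1,"maximum":1}},"grip_force":{"type":"number"}},"required":["motion"]}

```bash
ls; mkdir -p pics
cat > h.py <<'E'
from station import *
import numpy as np, cv2
from scipy.spatial.transform import Rotation as R
def world(s,c):
    return (np.array(s["world_from_camera"])@np.r_[c,1])[:3]
def proj(s,P):
    T=np.linalg.inv(np.array(s["world_from_camera"])); p=T[:3,:3]@np.array(P)+T[:3,3]
    q=np.array(s["K"])@np.array([p[0],-p[1],-p[2]]); return q[:2]/q[2]
def unproj(s,uv,z):
    T=np.array(s["world_from_camera"]); d=np.linalg.inv(np.array(s["K"]))@np.r_[uv,1]
    d=T[:3,:3]@np.array([d[0],-d[1],-d[2]]); o=T[:3,3]
    return o+d*(z-o[2])/d[2]
def save(s,n): cv2.imwrite(n,s["pixels"][:,:,::-1])
E
python3 - <<'E'
from h import *
st=observe(); print({k:np.round(v,3) for k,v in st.items()})
for c in ["top","scene"]:
    s=snapshot(c); save(s,f"pics/{c}0.png"); print(c,np.round(s["K"],1).tolist(),np.round(s["world_from_camera"],3).tolist(), s.keys())
    for n in ["jig","rail_face","pocket_corner","guide_nose","spacer","collet_knob","hex_driver_red","marker"]:
        for d in pinpoint(n,c)[:4]:
            w=world(s,d["centre"]); print(n,round(d["p"],2),np.round(w,4),np.round(proj(s,w)))
E
```

```text
pics
{'clock': np.float64(0.0), 'qpos': array([-1.232,  0.312,  0.014,  1.513, -0.004,  1.319, -0.027]), 'qd': array([ 0.002, -0.   , -0.   ,  0.001,  0.002,  0.002, -0.001]), 'joint_torque': array([-1.0000e-03, -3.7992e+01,  1.4500e-01, -2.3059e+01,  1.2000e-02,
        1.4000e-02, -0.0000e+00]), 'position': array([0.204, 0.51 , 0.252]), 'eef_rot': array([-1.552,  0.299, -0.298]), 'wrist_force': array([0.232, 0.036, 0.217]), 'ft_torque': array([-0.044, -0.035, -0.012]), 'grip_width': np.float64(1.0)}
top [[583.8, 0.0, 318.1], [0.0, 583.8, 238.5], [0.0, 0.0, 1.0]] [[-0.035, 0.975, -0.221, 0.281], [-0.999, -0.035, 0.006, -0.135], [-0.002, 0.221, 0.975, 1.195], [0.0, 0.0, 0.0, 1.0]] dict_keys(['pixels', 'K', 'world_from_camera'])
jig 0.58 [ 0.4939 -0.2752  0.0026] [383. 263.]
rail_face 0.95 [ 0.5489 -0.2907  0.0115] [390. 236.]
pocket_corner 0.65 [ 0.575  -0.1882  0.0084] [340. 226.]
guide_nose 0.86 [ 0.5199 -0.2137  0.0111] [353. 251.]
spacer 0.92 [ 0.5585 -0.5066  0.001 ] [491. 229.]
spacer 0.8 [ 0.447  -0.3405  0.0147] [417. 284.]
spacer 0.7 [ 7.017e-01 -1.538e-01  2.000e-04] [321. 
[... 365 characters left out ...]
[0.575, -0.468, 0.671, 1.284], [0.818, 0.347, -0.459, -0.664], [-0.018, 0.813, 0.582, 0.696], [0.0, 0.0, 0.0, 1.0]] dict_keys(['pixels', 'K', 'world_from_camera'])
jig 0.76 [ 0.497  -0.2766  0.0007] [266. 262.]
rail_face 0.87 [ 0.5446 -0.2856  0.0114] [273. 271.]
pocket_corner 0.64 [ 0.5715 -0.1858  0.0106] [315. 261.]
guide_nose 0.55 [ 0.5191 -0.2112  0.0131] [294. 253.]
spacer 0.85 [ 7.010e-01 -1.535e-01  2.000e-04] [360. 288.]
spacer 0.8 [ 0.5525 -0.5044 -0.003 ] [185. 318.]
spacer 0.75 [ 0.4527 -0.3444  0.0119] [232. 260.]
collet_knob 0.67 [ 0.47   -0.1948  0.0094] [289. 242.]
collet_knob 0.29 [ 0.5173 -0.2133  0.013 ] [293. 253.]
hex_driver_red 0.72 [ 0.3642 -0.2187  0.0008] [260. 229.]
```

Run:
```python
import cv2
i=cv2.imread("pics/top0.png")[140:365,290:530]
cv2.imwrite("pics/top0c.png",cv2.resize(i,None,fx=2.65,fy=2.65,interpolation=2)[:600,:640])
```

```text
(no output)
```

View pics/top0c.png

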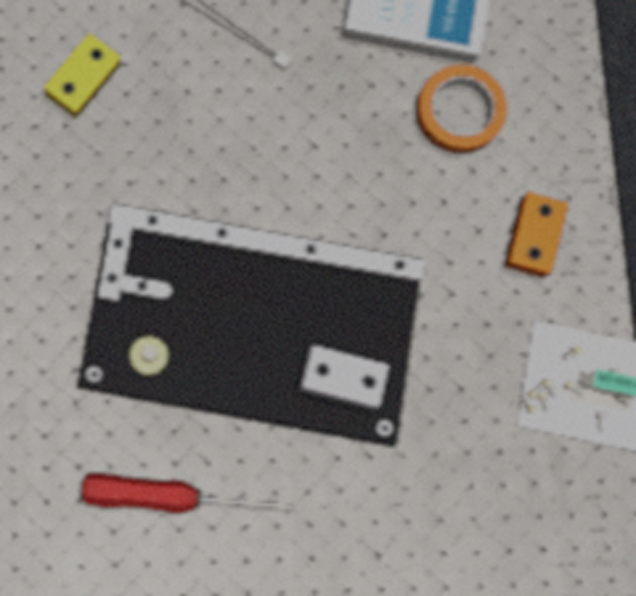

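View pics/scene0.png

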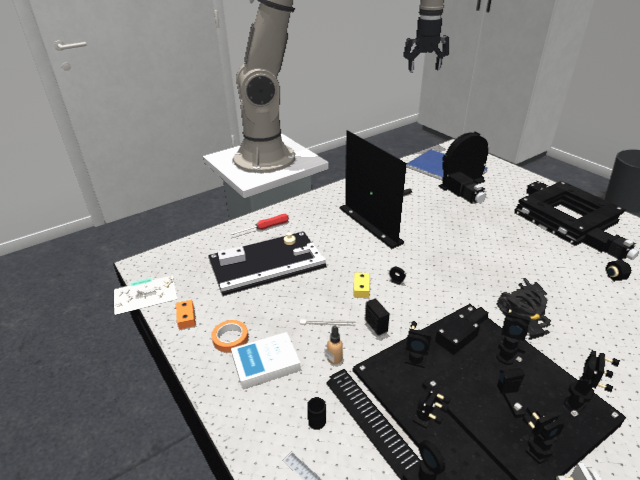

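Spacer look-alikes: yellow at top px (321,171), orange at (491,229) and steel-grey at (417,284). Only the grey one is steel and on the plate; the enlarged crop confirms it. A tall black panel stands between the arm and the jig, so I need to place that next and refine the jig geometry.

Run:
```python
from h import *
s=snapshot("top"); px=s["pixels"]; save(s,"pics/top1.png")
g=cv2.cvtColor(px,cv2.COLOR_RGB2GRAY)
# spacer: bright pixels on the plate
roi=np.zeros_like(g); roi[265:300,398:442]=1
m=((g>110)&(roi>0)).astype(np.uint8)
n,l,stt,c=cv2.connectedComponentsWithStats(m); k=1+np.argmax(stt[1:,4]); print("spacer comp",stt[k],c[k])
cn=max(cv2.findContours((l==k).astype(np.uint8),0,1)[0],key=len)[:,0]
P=np.array([unproj(s,p.astype(float),0.032)[:2] for p in cn])
(cx,cy),(w,h),a=cv2.minAreaRect((P*1000).astype(np.float32)); print("spacer rect",cx,cy,w,h,a)
print(np.round(cv2.boxPoints(((cx,cy),(w,h),a))))
# jig: dark plate -> plate+bars via networks mask
for d in cut_out("jig","top")[:1]:
    M=d["mask"].astype(np.uint8); cn=max(cv2.findContours(M,0,1)[0],key=len)[:,0]
    P=np.array([unproj(s,p.astype(float),0.012)[:2] for p in cn]); r=cv2.minAreaRect((P*1000).astype(np.float32)); print("jig",d["p"],r)
dark=((g<60)).astype(np.uint8); roi=np.zeros_like(g); roi[215:312,315:455]=1; dark*=roi
n,l,stt,c=cv2.connectedComponentsWithStats(dark); k=1+np.argmax(stt[1:,4])
cn=max(cv2.findContours((l==k).astype(np.uint8),0,1)[0],key=len)[:,0]
P=np.array([unproj(s,p.astype(float),0.010)[:2] for p in cn]); np.save("/tmp/P.npy",P); r=cv2.minAreaRect((P*1000).astype(np.float32)); print("dark",r); print(np.round(cv2.boxPoints(r)))
# hand corners of bars (tops z=.022) and plate (z=.010)
f=lambda x,y,z:np.round(unproj(s,(290+x/2.65,140+y/2.65),z)*1000,1)
for t,x,y,z in [("rail far L",113,206,.022),("rail far R",423,260,.022),("rail near R",420,280,.022),("corner",131,231,.022),("nose",173,291,.022),("plate nearL",78,387,.01),("plate nearR",396,444,.01)]: print(t,f(x,y,z))
for d in pinpoint("marker","top"): print("marker",d["p"],world(s,d["centre"]))
```

```text
spacer comp [404 271  33  23 479] [419.96033403 281.62421712]
spacer rect 449.00604248046875 -343.185546875 60.27316665649414 34.2303581237793 72.47916412353516
[[ 424. -367.]
 [ 456. -377.]
 [ 474. -320.]
 [ 442. -309.]]
jig 0.67 ((496.0797119140625, -277.73553466796875), (250.34475708007812, 151.7499542236328), 77.0057144165039)
dark ((487.9817810058594, -274.87353515625), (245.26217651367188, 130.314453125), 77.40504455566406)
[[ 398. -380.]
 [ 525. -409.]
 [ 578. -169.]
 [ 451. -141.]]
rail far L [ 590.2 -173.7   22. ]
rail far R [ 538.3 -412.7   22. ]
rail near R [ 522.5 -409.    22. ]
corner [ 569.6 -187.    22. ]
nose [ 520.6 -217.4   22. ]
plate nearL [ 450.2 -141.3   10. ]
plate nearR [ 397.8 -382.7   10. ]
marker 0.65 [0.45380903 0.16885331 0.00106857]
```

View pics/top0.png

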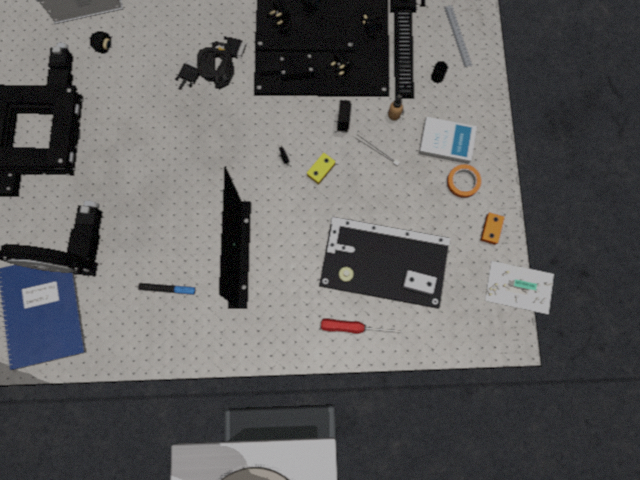

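Run:
```python
from h import *
t=snapshot("top"); s=snapshot("scene"); o=observe()
print("tool axes (cols)\n",np.round(R.from_rotvec(o["eef_rot"]).as_matrix(),3))
def ray(s,uv):
    a=unproj(s,uv,0.);b=unproj(s,uv,.5); return a,(b-a)/np.linalg.norm(b-a)
def tri(u,v):
    a,d=ray(t,u);b,e=ray(s,v); k=np.linalg.lstsq(np.c_[d,-e],b-a,rcond=None)[0]; p,q=a+d*k[0],b+e*k[1]; return np.round((p+q)/2,3),round(np.linalg.norm(p-q),3)
print("panel top far",tri((225,168),(404,165)),"top near",tri((222,298),(347,135)))
print("foot", [np.round(unproj(s,p,0.),3) for p in [(342,208),(400,242),(405,238)]],[np.round(unproj(t,p,0.),3) for p in [(248,203),(246,307),(230,307)]])
```

```text
tool axes (cols)
 [[ 0.928  0.     0.372]
 [-0.372  0.     0.928]
 [ 0.    -1.     0.   ]]
panel top far (array([0.633, 0.017, 0.224]), np.float64(0.002)) top near (array([0.409, 0.028, 0.214]), np.float64(0.007))
foot [array([0.411, 0.018, 0.   ]), array([0.626, 0.037, 0.   ]), array([0.621, 0.059, 0.   ])] [array([0.635, 0.004, 0.   ]), array([0.414, 0.01 , 0.   ]), array([0.415, 0.043, 0.   ])]
```

Steel spacer at world (449,-343) mm, yaw -0.306; jig yaw -0.215, centre about (497,-278). The panel is at y≈0.02 and 0.22 m high, so I'll cross above it.

Emit:
{"op": "move_arm", "data": {"motion": [-1, 0.2, -0.25, -0.1, 0, -0.0132, 0, -1, 0.45, -0.5, -0.25, 0, -0.0264, 0, -1, 0.7, -0.75, -0.4, 0, -0.0396, 0, -1, 0.93, -0.9, -0.53, 0, -0.0528, 0, -1, 0.93, -0.9, -0.53, 0, -0.0528, 0]}}

```text
clock: 1.65
position: [0.29, 0.4069, 0.3653]
eef_rot: [-1.559, 0.171, -0.182]
wrist_force: [0.7, -0.0, 0.3]
grip_width: 1.0
```

Emit:
{"op": "move_arm", "data": {"motion": [-1, 0.25, 0, -0.25, 0, 0, 0, -1, 0.5, 0, -0.5, 0, 0, 0, -1, 0.75, 0, -0.75, 0, 0, 0, -1, 1, 0, -1, 0, 0, 0]}}

```text
clock: 2.05
position: [0.3761, 0.2665, 0.3609]
eef_rot: [-1.564, 0.168, -0.167]
wrist_force: [0.9, -0.2, 0.5]
grip_width: 0.996
```

Emit:
{"op": "move_arm", "data": {"motion": [-1, 0.25, 0, -0.25, 0, 0, 0, -1, 0.5, 0, -0.5, 0, 0, 0, -1, 0.7, 0, -0.75, 0, 0, 0, -1, 0.8, 0, -1, 0, 0, 0]}}

```text
clock: 2.45
position: [0.4453, 0.128, 0.3606]
eef_rot: [-1.565, 0.17, -0.17]
wrist_force: [-1.2, -0.3, 0.4]
grip_width: 0.999
```

Emit:
{"op": "move_arm", "data": {"motion": [-1, 0.1, 0, -0.25, 0, 0, 0, -1, 0.2, 0, -0.5, 0, 0, 0, -1, 0.3, 0, -0.75, 0, 0, 0, -1, 0.4, 0, -1, 0, 0, 0]}}

```text
clock: 2.85
position: [0.4655, 0.0018, 0.3609]
eef_rot: [-1.564, 0.168, -0.167]
wrist_force: [0.3, -0.1, -0.5]
grip_width: 1.003
```

Emit:
{"op": "move_arm", "data": {"motion": [0.4, 0, 0, -0.25, 0, 0, 0, 0.4, 0, 0, -0.5, 0, 0, 0, 0.4, 0, 0, -0.75, 0, 0, 0, 0.4, 0, 0, -1, 0, 0, 0]}}

```text
clock: 3.25
position: [0.4397, -0.1154, 0.3608]
eef_rot: [-1.564, 0.168, -0.168]
wrist_force: [0.0, -0.3, -0.3]
grip_width: 0.333
```

Emit:
{"op": "move_arm", "data": {"motion": [0.4, 0, 0, -0.25, 0, 0, 0, 0.4, 0, 0, -0.5, 0, 0, 0, 0.4, 0, 0, -0.75, 0, 0, 0, 0.4, 0, 0, -1, 0, 0, 0, 0.4, 0, 0, -1, 0, 0, 0]}}

```text
clock: 3.75
position: [0.4123, -0.2367, 0.3611]
eef_rot: [-1.567, 0.176, -0.175]
wrist_force: [-1.2, 0.2, 0.5]
grip_width: 0.301
```

Emit:
{"op": "move_arm", "data": {"motion": [0.4, 0, 0.3, -0.25, 0, 0, 0, 0.4, 0.1, 0.6, -0.5, 0, 0, 0, 0.4, 0.1, 0.8, -0.8, 0, 0, 0, 0.4, 0.1, 1, -0.8, 0, 0, 0]}}

```text
clock: 4.15
position: [0.4032, -0.333, 0.2397]
eef_rot: [-1.568, 0.176, -0.173]
wrist_force: [0.2, -0.8, 0.5]
grip_width: 0.296
```

Emit:
{"op": "move_arm", "data": {"motion": [0.4, 0, 0.3, 0, 0, 0, 0, 0.4, 0, 0.6, 0, 0, 0, 0, 0.4, 0, 0.9, 0, 0, 0, 0, 0.4, 0, 1, 0, 0, 0, 0, 0.4, 0, 1, 0, 0, 0, 0]}}

```text
clock: 4.65
position: [0.4052, -0.3268, 0.1195]
eef_rot: [-1.562, 0.171, -0.165]
wrist_force: [0.4, -0.0, -0.1]
grip_width: 0.301
```

```bash
cat > jig.py <<'E'
from h import *
def spacer(s):
    g=cv2.cvtColor(s["pixels"],cv2.COLOR_RGB2GRAY)
E
python3 - <<'E'
from h import *
t=snapshot("top"); s=snapshot("scene"); save(t,"pics/t2.png"); save(s,"pics/s2.png")
a=cv2.resize(cv2.imread("pics/t2.png")[200:350,310:470],None,fx=2.5,fy=2.5,interpolation=2)
b=cv2.resize(cv2.imread("pics/s2.png")[190:340,190:350],None,fx=2.5,fy=2.5,interpolation=2)
cv2.imwrite("pics/c2.png",np.hstack([a,b]))
o=observe(); print(np.round(o["position"],4),np.round(o["qpos"],2),np.round(o["wrist_force"],1)); print(np.round(R.from_rotvec(o["eef_rot"]).as_matrix(),4))
E
```

```text
[ 0.4068 -0.3291  0.1225] [ 0.11  0.43  0.7   1.79 -0.32  1.03  2.3 ] [ 0.1 -0.2  0.7]
[[ 9.771e-01  1.800e-03  2.126e-01]
 [-2.126e-01 -1.300e-03  9.771e-01]
 [ 2.000e-03 -1.000e+00 -9.000e-04]]
```

View pics/c2.png

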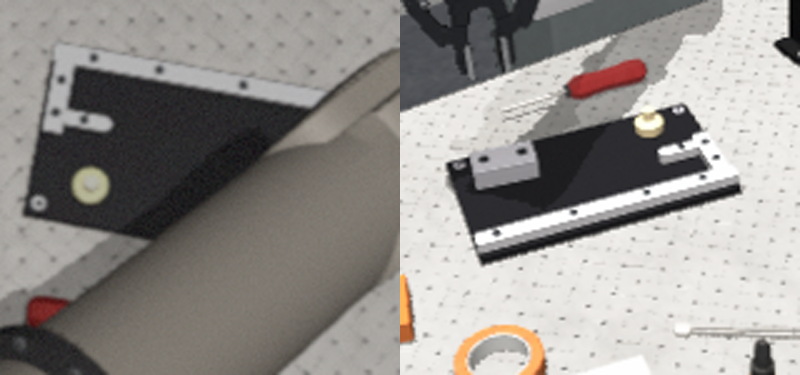

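Emit:
{"op": "move_arm", "data": {"motion": [0.4, -0.03, 0.3, -0.04, 0, 0, 0, 0.4, -0.03, 0.55, -0.04, 0, 0, 0, 0.4, -0.03, 0.7, -0.04, 0, 0, 0, 0.4, -0.03, 0.7, -0.04, 0, 0, 0]}}

```text
clock: 5.15
position: [0.4011, -0.3321, 0.0369]
eef_rot: [-1.563, 0.169, -0.168]
wrist_force: [-0.8, 0.6, 0.2]
grip_width: 0.301
```

Run:
```python
from h import *
s=snapshot("scene"); save(s,"pics/s3.png")
b=cv2.resize(cv2.imread("pics/s3.png")[190:310,190:350],None,fx=5,fy=5,interpolation=2)
cv2.imwrite("pics/c3.png",b)
o=observe(); print(np.round(o["position"],4),np.round(o["wrist_force"],1))
```

```text
[ 0.402  -0.3331  0.0383] [ 0.1 -0.5 -0.5]
```

View pics/c3.png

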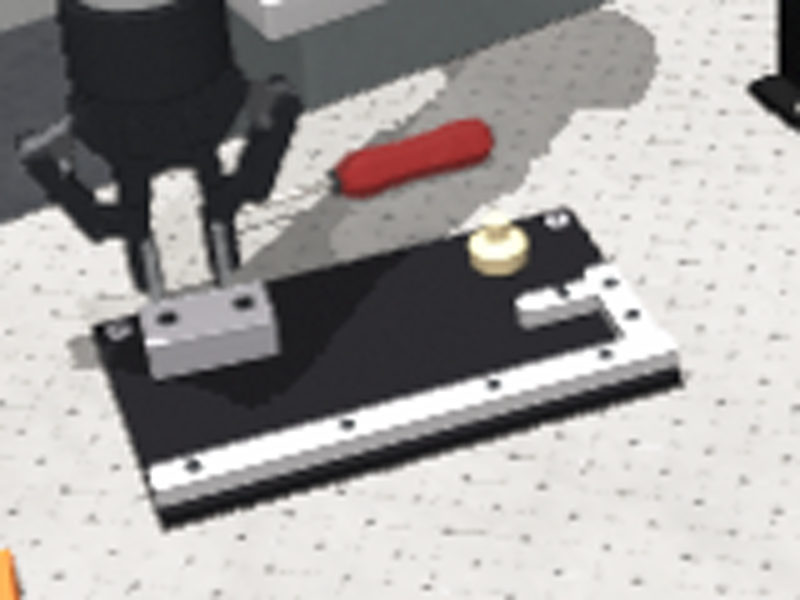

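Fingers sit behind the steel spacer (crop 185,260), just above the plate. I'll start the push.

Emit:
{"op": "move_arm", "data": {"motion": [0.4, 0.08, 0, 0, 0, 0, 0, 0.4, 0.15, 0, 0, 0, 0, 0, 0.4, 0.22, 0, 0, 0, 0, 0, 0.4, 0.29, 0, 0, 0, 0, 0, 0.4, 0.36, 0, 0, 0, 0, 0, 0.4, 0.43, 0, 0, 0, 0, 0, 0.4, 0.5, 0, 0, 0, 0, 0, 0.4, 0.57, 0, 0, 0, 0, 0]}}

```text
clock: 6.0
position: [0.4685, -0.3473, 0.0372]
eef_rot: [-1.564, 0.169, -0.168]
wrist_force: [-2.9, 1.1, 2.5]
grip_width: 0.3
```

Emit:
{"op": "move_arm", "data": {"motion": [0.4, 0.03, 0, 0, 0, 0, 0, 0.4, 0.06, 0, 0, 0, 0, 0, 0.4, 0.08, 0, 0, 0, 0, 0, 0.4, 0.08, 0, 0, 0, 0, 0]}}

```text
clock: 6.4
position: [0.478, -0.3493, 0.0372]
eef_rot: [-1.565, 0.168, -0.169]
wrist_force: [-0.8, -0.2, -0.5]
grip_width: 0.301
```

Run:
```python
from h import *
s=snapshot("scene"); save(s,"pics/s4.png")
b=cv2.resize(cv2.imread("pics/s4.png")[190:310,190:350],None,fx=5,fy=5,interpolation=2)
cv2.imwrite("pics/c4.png",b)
o=observe(); p=o["position"]; print(np.round(p,4),np.round(o["wrist_force"],1)); d=p[:2]-[.4973,-.278]; print("jig",d@[.977,-.2133],d@[.2133,.977])
```

```text
[ 0.478  -0.3493  0.0372] [ 0.6 -0.2  0.4]
jig -0.0036740456156397552 -0.07378243864235269
```

View pics/c4.png

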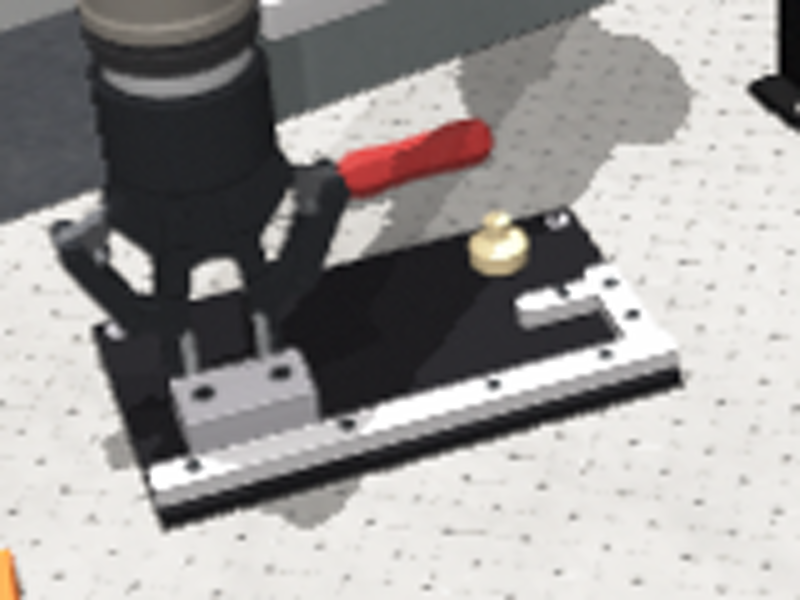

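Emit:
{"op": "move_arm", "data": {"motion": [0.4, 0.015, 0, 0, 0, 0, 0, 0.4, 0.03, 0, 0, 0, 0, 0, 0.4, 0.045, 0, 0, 0, 0, 0, 0.4, 0.06, 0, 0, 0, 0, 0, 0.4, 0.07, 0, 0, 0, 0, 0]}}

```text
clock: 6.95
position: [0.4857, -0.3511, 0.0373]
eef_rot: [-1.564, 0.168, -0.169]
wrist_force: [-1.0, 0.4, 0.2]
grip_width: 0.3
```

Emit:
{"op": "move_arm", "data": {"motion": [0.4, 0.01, 0, 0, 0, 0, 0, 0.4, 0.02, 0, 0, 0, 0, 0]}}

```text
clock: 7.15
position: [0.4879, -0.3516, 0.0373]
eef_rot: [-1.564, 0.169, -0.169]
wrist_force: [-2.3, 0.8, 0.6]
grip_width: 0.3
```

Emit:
{"op": "move_arm", "data": {"motion": [0.4, 0.01, 0, 0, 0, 0, 0, 0.4, 0.02, 0, 0, 0, 0, 0]}}

```text
clock: 7.35
position: [0.4881, -0.3516, 0.0372]
eef_rot: [-1.562, 0.172, -0.166]
wrist_force: [-6.9, 2.6, 6.3]
grip_width: 0.298
```

Emit:
{"op": "move_arm", "data": {"motion": [0.4, 0.01, 0, 0, 0, 0, 0, 0.4, 0.02, 0, 0, 0, 0, 0, 0.4, 0.02, 0, 0, 0, 0, 0]}}

```text
clock: 7.65
position: [0.4882, -0.3517, 0.0371]
eef_rot: [-1.56, 0.176, -0.163]
wrist_force: [-10.5, 3.8, 8.6]
grip_width: 0.298
```

Run:
```python
from h import *
s=snapshot("scene"); save(s,"pics/s5.png")
b=cv2.resize(cv2.imread("pics/s5.png")[240:310,205:285],None,fx=8,fy=8,interpolation=2)
cv2.imwrite("pics/c5.png",b)
o=observe(); p=o["position"]; print(np.round(p,4),np.round(o["wrist_force"],1)); d=p[:2]-[.4973,-.278]; print("jig",d@[.977,-.2133],d@[.2133,.977],o["qpos"].round(2))
```

```text
[ 0.4882 -0.3517  0.0371] [-10.2   3.9   7.4]
jig 0.006826827393042943 -0.07390620532195356 [ 0.19  0.69  0.61  1.63 -0.45  0.98  2.31]
```

View pics/c5.png

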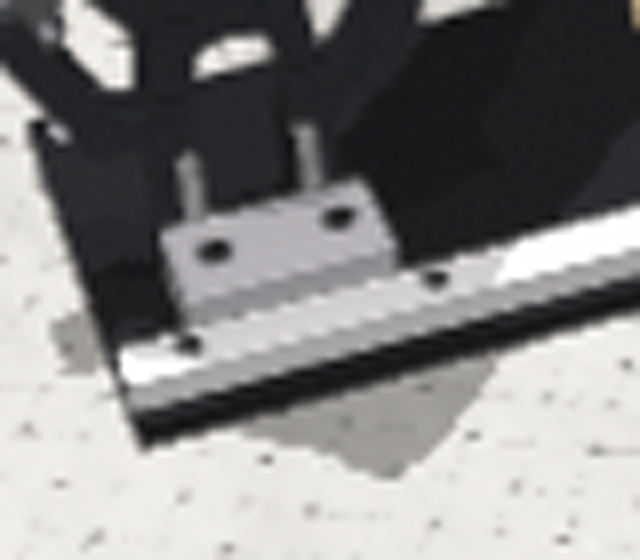

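Spacer is flat against the rail: the far-face strip has even height above the rail (crop 180-395), with a 10 N reaction. Now I back off, lift, turn 90° and go to its right end.

Emit:
{"op": "move_arm", "data": {"motion": [0.4, -0.1, 0, 0, 0, 0, 0, 0.4, -0.25, 0, 0, 0, 0, 0, 0.4, -0.25, -0.35, 0, 0, 0, 0, 1, -0.25, -0.7, 0, 0, 0, 0]}}

```text
clock: 8.1
position: [0.463, -0.3454, 0.1212]
eef_rot: [-1.563, 0.17, -0.168]
wrist_force: [0.6, -0.8, 0.9]
grip_width: 0.143
```

Emit:
{"op": "move_arm", "data": {"motion": [1, 0, 0, -0.1, 0, 0.04, 0, 1, 0, 0, -0.2, 0, 0.08, 0, 1, 0, 0, -0.3, 0, 0.12, 0, 1, 0, 0, -0.4, 0, 0.16, 0, 1, 0, 0, -0.47, 0, 0.2, 0, 1, 0, 0, -0.47, 0, 0.24, 0, 1, 0, 0, -0.47, 0, 0.28, 0, 1, 0, 0, -0.47, 0, 0.3, 0]}}

```text
clock: 8.9
position: [0.4526, -0.4017, 0.1215]
eef_rot: [-1.376, 0.899, -0.904]
wrist_force: [0.1, -0.5, -0.5]
grip_width: 0.003
```

Emit:
{"op": "move_arm", "data": {"motion": [1, 0, 0, 0, 0, 0.04, 0, 1, 0, 0, 0, 0, 0.08, 0, 1, 0, 0, 0, 0, 0.12, 0, 1, 0, 0, 0, 0, 0.16, 0, 1, 0, 0, 0, 0, 0.2, 0, 1, 0, 0, 0, 0, 0.2, 0, 1, 0, 0, 0, 0, 0.2, 0]}}

```text
clock: 9.6
position: [0.452, -0.4014, 0.1214]
eef_rot: [-1.102, 1.362, -1.364]
wrist_force: [-0.2, -0.6, -0.6]
grip_width: -0.002
```

```bash
cat > st.py <<'E'
from h import *
o=observe(); p=o["position"]; print(np.round(p,4),np.round(o["wrist_force"],1),o["grip_width"]); d=p[:2]-[.4973,-.278]; print("jig",d@[.977,-.2133],d@[.2133,.977],o["qpos"].round(2))
M=R.from_rotvec(o["eef_rot"]).as_matrix(); print(np.round(M,4).tolist(), "yaw z_t",np.arctan2(M[1,2],M[0,2]))
E
python3 st.py
```

```text
[ 0.452  -0.4014  0.1214] [-0.2 -0.6 -0.6] -0.001517354326668828
jig -0.017889089323714046 -0.1302258663705178 [ 0.06  0.73  1.04  1.57 -0.65  1.23  1.  ]
[[-0.2099, 0.0009, 0.9777], [-0.9777, -0.0009, -0.2099], [0.0007, -1.0, 0.0011]] yaw z_t -0.21142560812065725
```

Emit:
{"op": "move_arm", "data": {"motion": [1, 0, 0, 0.2, 0, 0, 0, 1, 0, 0, 0.41, 0, 0, 0, 1, 0, 0.2, 0.41, 0, 0, 0, 1, 0, 0.45, 0.41, 0, 0, 0, 1, 0, 0.65, 0.41, 0, 0, 0, 1, 0, 0.69, 0.41, 0, 0, 0, 1, 0, 0.69, 0.41, 0, 0, 0]}}

```text
clock: 10.3
position: [0.4992, -0.4115, 0.038]
eef_rot: [-1.1, 1.366, -1.364]
wrist_force: [0.3, -0.1, -0.4]
grip_width: -0.0
```

```bash
python3 st.py
python3 - <<'E'
from h import *
s=snapshot("scene"); save(s,"pics/s6.png")
b=cv2.resize(cv2.imread("pics/s6.png")[220:310,195:300],None,fx=6,fy=6,interpolation=2)
cv2.imwrite("pics/c6.png",b)
E
```

```text
[ 0.4992 -0.4115  0.038 ] [ 0.3 -0.1 -0.4] -3.26199913556227e-05
jig 0.030347906876979632 -0.1299916604644623 [ 0.11  0.88  0.94  1.5  -0.75  1.15  0.98]
[[-0.2121, -0.0006, 0.9773], [-0.9773, 0.0009, -0.2121], [-0.0007, -1.0, -0.0008]] yaw z_t -0.21370480191521096
```

View pics/c6.png

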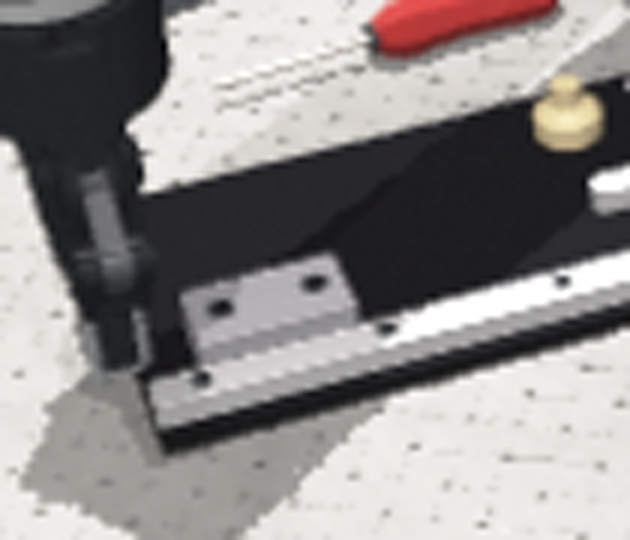

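Emit:
{"op": "move_arm", "data": {"motion": [1, -0.05, 0, 0, 0, 0, 0, 1, -0.1, 0, 0, 0, 0, 0, 1, -0.14, 0, 0, 0, 0, 0, 1, -0.18, 0, 0.003, 0, 0, 0, 1, -0.22, 0, 0.005, 0, 0, 0, 1, -0.26, 0, 0.007, 0, 0, 0, 1, -0.3, 0, 0.01, 0, 0, 0, 1, -0.34, 0, 0.012, 0, 0, 0]}}

```text
clock: 11.15
position: [0.5091, -0.3727, 0.0389]
eef_rot: [-1.1, 1.365, -1.367]
wrist_force: [-1.1, -2.3, 3.1]
grip_width: 0.002
```

```bash
python3 st.py
python3 - <<'E'
from h import *
s=snapshot("scene"); save(s,"pics/s7.png")
b=cv2.resize(cv2.imread("pics/s7.png")[220:310,205:310],None,fx=7,fy=6.6,interpolation=2)
cv2.imwrite("pics/c7.png",b)
E
```

```text
[ 0.5091 -0.3727  0.0389] [-1.1 -2.3  3.1] 0.0020823510605318825
jig 0.03177154057060733 -0.09004236339151048 [ 0.03  0.86  0.96  1.56 -0.75  1.13  0.94]
[[-0.2138, -0.0001, 0.9769], [-0.9769, -0.0014, -0.2138], [0.0014, -1.0, 0.0002]] yaw z_t -0.21545942007531974
```

View pics/c7.png

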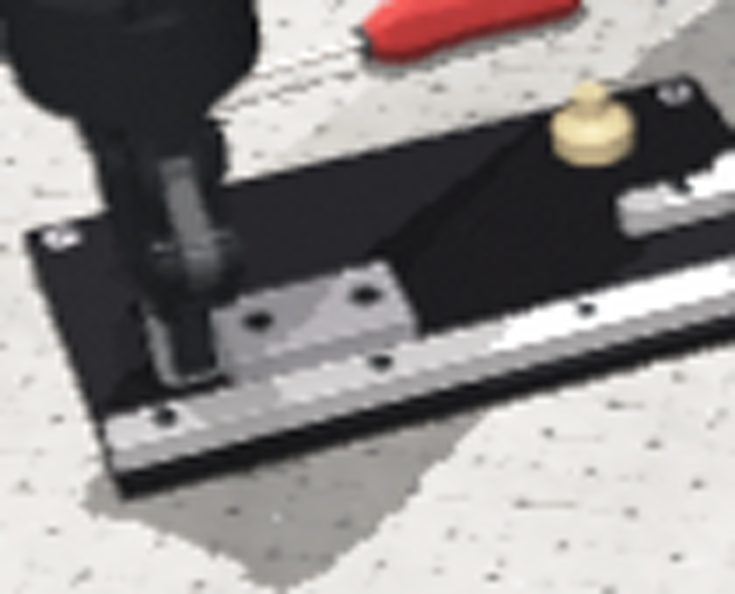

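Emit:
{"op": "move_arm", "data": {"motion": [1, -0.05, 0, 0.001, 0, 0, 0, 1, -0.1, 0, 0.002, 0, 0, 0, 1, -0.15, 0, 0.003, 0, 0, 0, 1, -0.2, 0, 0.004, 0, 0, 0, 1, -0.25, 0, 0.005, 0, 0, 0, 1, -0.3, 0, 0.006, 0, 0, 0, 1, -0.35, 0, 0.007, 0, 0, 0, 1, -0.4, 0, 0.008, 0, 0, 0]}}

```text
clock: 12.0
position: [0.5201, -0.3252, 0.0384]
eef_rot: [-1.1, 1.366, -1.366]
wrist_force: [-3.0, -3.3, 2.6]
grip_width: -0.002
```

```bash
python3 st.py
cat > sp.py <<'E'
from h import *
# angle of spacer/rail edges in the scene view: holes line vs rail
s=snapshot("scene")
m=None
for d in cut_out("spacer","scene"):
    M=d["mask"]; v,u=np.nonzero(M); print(round(d["p"],2),u.mean().round(1),v.mean().round(1),M.sum())
for n in ("spacer","pocket_corner","rail_face"):
    for d in pinpoint(n,"scene")[:3]:
        w=world(s,d["centre"]); e=w[:2]-[.4973,-.278]; print(n,round(d["p"],2),np.round([e@[.977,-.2133],e@[.2133,.977],w[2]],4))
save(s,"pics/last.png")
E
python3 sp.py
```

```text
[ 0.5201 -0.3252  0.0384] [-3.  -3.3  2.6] -0.001983155466187672
jig 0.032396679513504424 -0.04127845246643851 [-0.07  0.84  0.97  1.61 -0.75  1.11  0.88]
[[-0.2135, -0.0008, 0.9769], [-0.9769, -0.0001, -0.2135], [0.0003, -1.0, -0.0008]] yaw z_t -0.215148910193672
0.86 270.3 263.1 321
0.63 361.4 285.4 326
0.56 184.8 314.1 490
spacer 0.82 [ 0.0398 -0.0012  0.0092]
spacer 0.63 [ 0.1727  0.1656 -0.0039]
spacer 0.55 [ 0.1032 -0.2104 -0.0014]
pocket_corner 0.65 [0.0515 0.1038 0.0082]
```

Emit:
{"op": "move_arm", "data": {"motion": [1, -0.04, 0, 0, 0, 0, 0, 1, -0.08, 0, 0, 0, 0, 0, 1, -0.12, 0, 0, 0, 0, 0, 1, -0.16, 0, 0, 0, 0, 0, 1, -0.2, 0, 0, 0, 0, 0, 1, -0.24, 0, 0, 0, 0, 0, 1, -0.28, 0, 0.001, 0, 0, 0, 1, -0.32, 0, 0.001, 0, 0, 0]}}

```text
clock: 13.05
position: [0.529, -0.2876, 0.0385]
eef_rot: [-1.1, 1.366, -1.366]
wrist_force: [0.0, -0.9, -1.5]
grip_width: 0.002
```

Emit:
{"op": "move_arm", "data": {"motion": [1, -0.03, 0, 0, 0, 0, 0, 1, -0.06, 0, 0, 0, 0, 0, 1, -0.09, 0, 0, 0, 0, 0, 1, -0.12, 0, 0, 0, 0, 0, 1, -0.14, 0, 0, 0, 0, 0]}}

```text
clock: 13.55
position: [0.5326, -0.2713, 0.0385]
eef_rot: [-1.1, 1.366, -1.365]
wrist_force: [-0.2, -1.5, -1.3]
grip_width: -0.003
```

```bash
python3 st.py; python3 sp.py;  python3 - <<'E'
import cv2
b=cv2.resize(cv2.imread("pics/last.png")[215:295,245:350],None,fx=7.5,fy=7.5,interpolation=2)
cv2.imwrite("pics/c8.png",b)
E
```

```text
[ 0.5326 -0.2713  0.0385] [-0.2 -1.5 -1.3] -0.0027518677280685697
jig 0.0330167367869053 0.01405452085762735 [-0.18  0.81  0.98  1.66 -0.75  1.09  0.81]
[[-0.213, 0.0001, 0.9771], [-0.9771, 0.0001, -0.213], [-0.0001, -1.0, 0.0]] yaw z_t -0.2146340391913768
0.84 361.0 285.1 368
0.82 184.5 314.6 418
0.61 292.9 257.2 318
0.57 261.2 264.9 3734
spacer 0.92 [0.1738 0.1684 0.0013]
spacer 0.83 [ 0.1016 -0.2048 -0.0017]
spacer 0.77 [0.0396 0.056  0.0141]
pocket_corner 0.87 [0.052  0.1042 0.0106]
rail_face 0.92 [ 0.0489 -0.0005  0.011 ]
```

View pics/c8.png

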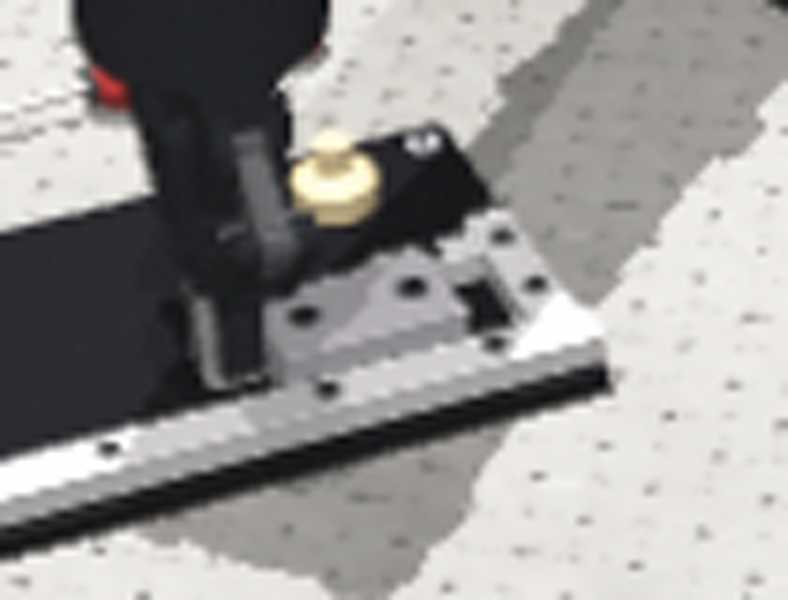

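Emit:
{"op": "move_arm", "data": {"motion": [1, -0.03, 0, 0, 0, 0, 0, 1, -0.06, 0, 0, 0, 0, 0, 1, -0.085, 0, 0, 0, 0, 0, 1, -0.11, 0, 0, 0, 0, 0]}}

```text
clock: 14.2
position: [0.5353, -0.259, 0.0387]
eef_rot: [-1.1, 1.365, -1.367]
wrist_force: [0.0, -2.8, 0.3]
grip_width: 0.003
```

Emit:
{"op": "move_arm", "data": {"motion": [1, -0.01, 0, 0, 0, 0, 0, 1, -0.02, 0, 0, 0, 0, 0, 1, -0.03, 0, 0, 0, 0, 0, 1, -0.03, 0, 0, 0, 0, 0]}}

```text
clock: 14.6
position: [0.5361, -0.2553, 0.0387]
eef_rot: [-1.1, 1.365, -1.366]
wrist_force: [-0.8, -1.3, 1.0]
grip_width: 0.004
```

Emit:
{"op": "move_arm", "data": {"motion": [1, -0.01, 0, 0, 0, 0, 0, 1, -0.02, 0, 0, 0, 0, 0, 1, -0.02, 0, 0, 0, 0, 0]}}

```text
clock: 14.9
position: [0.5366, -0.253, 0.0387]
eef_rot: [-1.1, 1.365, -1.366]
wrist_force: [0.1, -1.8, 1.6]
grip_width: 0.002
```

Emit:
{"op": "move_arm", "data": {"motion": [1, -0.01, 0, 0, 0, 0, 0, 1, -0.02, 0, 0, 0, 0, 0, 1, -0.02, 0, 0, 0, 0, 0]}}

```text
clock: 15.2
position: [0.5369, -0.2513, 0.0387]
eef_rot: [-1.101, 1.365, -1.367]
wrist_force: [-1.3, -3.9, 1.4]
grip_width: 0.002
```

Emit:
{"op": "move_arm", "data": {"motion": [1, -0.01, 0, 0, 0, 0, 0, 1, -0.02, 0, 0, 0, 0, 0, 1, -0.02, 0, 0, 0, 0, 0]}}

```text
clock: 15.5
position: [0.5367, -0.2511, 0.0388]
eef_rot: [-1.102, 1.364, -1.371]
wrist_force: [-0.8, -6.7, 0.4]
grip_width: 0.003
```

Emit:
{"op": "move_arm", "data": {"motion": [1, -0.01, 0, 0, 0, 0, 0, 1, -0.02, 0, 0, 0, 0, 0, 1, -0.02, 0, 0, 0, 0, 0]}}

```text
clock: 15.8
position: [0.5367, -0.251, 0.0392]
eef_rot: [-1.104, 1.364, -1.375]
wrist_force: [-1.6, -9.0, -0.1]
grip_width: -0.001
```

```bash
python3 st.py; python3 sp.py;  python3 - <<'E'
import cv2
b=cv2.resize(cv2.imread("pics/last.png")[230:290,265:345],None,fx=10,fy=10,interpolation=2)
cv2.imwrite("pics/c9.png",b)
E
```

```text
[ 0.5367 -0.251   0.0392] [-1.6 -9.  -0.1] -0.0010662732882002317
jig 0.032690311072383196 0.03481601632974313 [-0.23  0.81  0.99  1.68 -0.74  1.08  0.77]
[[-0.2164, -0.0004, 0.9763], [-0.9763, -0.0087, -0.2163], [0.0086, -1.0, 0.0015]] yaw z_t -0.2180729626147114
0.78 361.0 285.0 380
0.74 300.3 255.4 322
0.6 184.7 314.3 514
spacer 0.82 [0.0403 0.0741 0.0123]
spacer 0.77 [ 0.1741  0.1659 -0.0009]
spacer 0.76 [ 0.1044 -0.2096  0.0013]
pocket_corner 0.58 [0.0501 0.1033 0.01  ]
rail_face 0.85 [ 0.0524 -0.0016  0.0105]
```

View pics/c9.png

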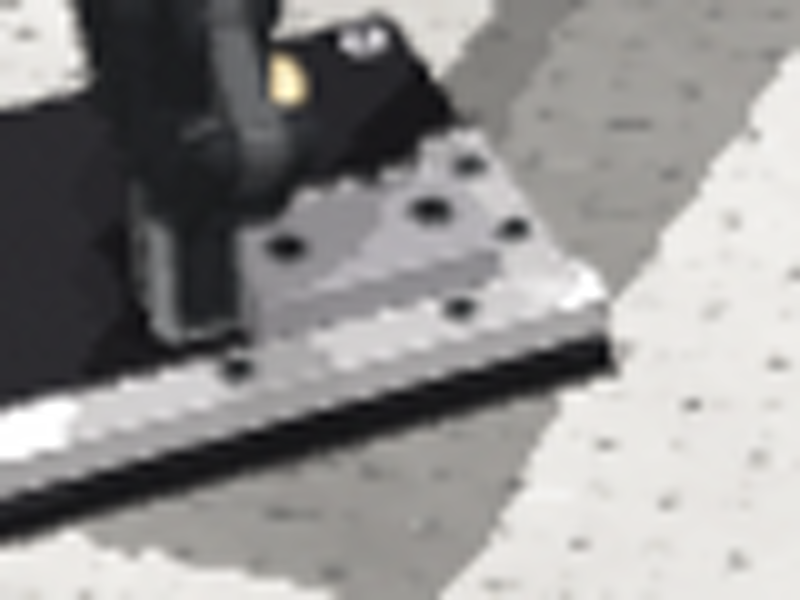

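Spacer now fills the pocket: no gap at the end stop (crop 500,250), and the even strip along the rail has stayed. The push stalled at 9 N. I'll retreat and verify.

Emit:
{"op": "move_arm", "data": {"motion": [1, 0.05, 0, 0, 0, 0, 0, 1, 0.2, 0, 0, 0, 0, 0, 1, 0.3, -0.3, 0, 0, 0, 0, 1, 0.3, -0.65, 0, 0, 0, 0, 1, 0.3, -1, 0, 0, 0, 0, 1, 0.3, -1, 0, 0, 0, 0]}}

```text
clock: 16.65
position: [0.5335, -0.2819, 0.1642]
eef_rot: [-1.094, 1.356, -1.37]
wrist_force: [0.0, -0.7, -0.0]
grip_width: -0.0
```

Emit:
{"op": "move_arm", "data": {"motion": [1, 0.3, -0.2, -0.2, 0, 0, 0, 1, 0.6, -0.4, -0.4, 0, 0, 0, 1, 0.9, -0.6, -0.6, 0, 0, 0, 1, 1, -0.6, -0.6, 0, 0, 0, 1, 1, -0.6, -0.6, 0, 0, 0]}}

```text
clock: 17.15
position: [0.4332, -0.3838, 0.2308]
eef_rot: [-1.095, 1.368, -1.368]
wrist_force: [0.6, 0.1, 0.3]
grip_width: -0.001
```

```bash
python3 st.py; python3 sp.py;  python3 - <<'E'
from h import *
t=snapshot("top"); save(t,"pics/t9.png")
for n in ("spacer","collet_knob","hex_driver_red","marker"):
    for d in pinpoint(n,"top")[:3]:
        w=world(t,d["centre"]); print(n,round(d["p"],2),np.round(w,4))
a=cv2.resize(cv2.imread("pics/last.png")[225:295,260:345],None,fx=4.7,fy=8,interpolation=2)
b=cv2.resize(cv2.imread("pics/t9.png")[205:305,310:410],(400,560),interpolation=2)
cv2.imwrite("pics/c10.png",np.hstack([cv2.resize(a,(400,560)),b]))
E
```

```text
[ 0.4332 -0.3838  0.2308] [0.6 0.1 0.3] -0.00099670633457408
jig -0.04004600798972372 -0.11699777448037026 [-0.02  0.59  1.14  1.5  -0.54  1.4   0.92]
[[-0.2169, 0.0016, 0.9762], [-0.9762, 0.0018, -0.2169], [-0.0021, -1.0, 0.0011]] yaw z_t -0.2186085095696611
0.88 184.6 314.8 439
0.71 360.9 285.0 378
0.57 299.2 255.5 296
spacer 0.81 [ 1.034e-01 -2.106e-01  2.000e-04]
spacer 0.59 [0.0406 0.0788 0.0078]
spacer 0.57 [ 0.1712  0.1663 -0.0021]
pocket_corner 0.92 [0.053  0.1074 0.0107]
rail_face 0.93 [0.0489 0.0015 0.0105]
spacer 0.77 [ 0.5467 -0.2116  0.0141]
spacer 0.72 [ 7.019e-01 -1.546e-01 -4.000e-04]
marker 0.81 [0.4566 0.1715 0.002 ]
```

View pics/c10.png

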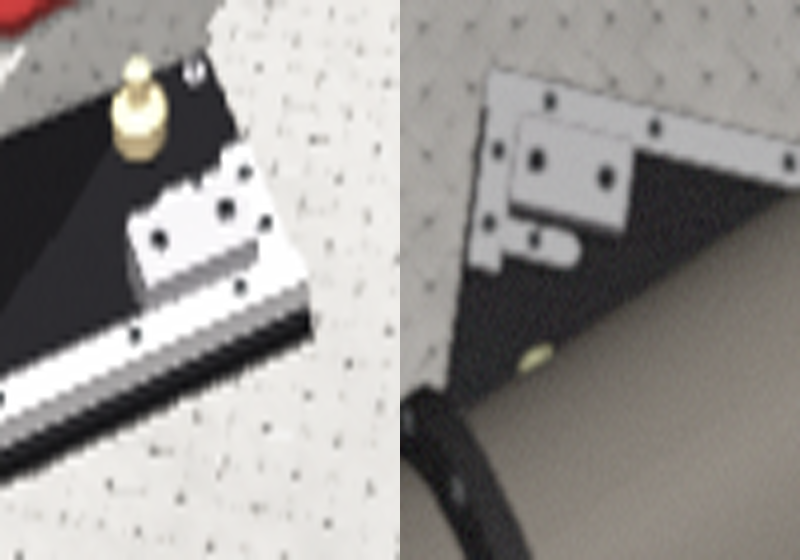

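Run:
```python
from h import *
s=snapshot("scene"); t=snapshot("top"); save(s,"pics/s10.png")
ex,ey=np.array([.977,-.2133]),np.array([.2133,.977])
def cen(img,s,uv,z):
    g=cv2.cvtColor(img,cv2.COLOR_BGR2GRAY).astype(float); u,v=map(int,np.round(uv)); r=3
    p=g[v-r:v+r+1,u-r:u+r+1]; yy,xx=np.mgrid[v-r:v+r+1,u-r:u+r+1]
    w=np.clip(np.median(p)*.85-p,0,None); w*=((xx-uv[0])**2+(yy-uv[1])**2<=10)
    c=((w*xx).sum()/w.sum(),(w*yy).sum()/w.sum()); e=unproj(s,c,z)[:2]-[.4973,-.278]; return np.array([e@ex,e@ey])*1000
def rep(n,img,s,sp,rl):
    a,b=[cen(img,s,x,.032) for x in sp]; c,d=[cen(img,s,x,.022) for x in rl]
    f=lambda p,q:np.arctan2((q-p)[0],(q-p)[1])
    rail=lambda y:c[0]+(d-c)[0]*(y-c[1])/(d-c)[1]; m=(a+b)/2
    print(n,"mid",m.round(1),"yaw spacer-rail",round(f(a,b)-f(c,d),3),"rail hole line minus mid x",round(rail(m[1])-m[0],2),"spacing",np.linalg.norm(b-a).round(1))
i5=cv2.imread("pics/s5.png"); 
rail5=[(205+188/8,240+345/8),(205+435/8,240+279/8)]
rep("flush5",i5,s,[(205+214/8,240+250/8),(205+339/8,240+216/8)],rail5)
i=cv2.imread("pics/s10.png"); sx,sy=85/400,70/560
H=lambda x,y:(260+x*sx,225+y*sy)
rl=[H(135,335),H(240,287)]
rep("now",i,s,[H(159,239),H(226,208)],rl)
i0=i.copy(); rep("now, rail far hole",i,s,[H(159,239),H(226,208)],[rail5[1],H(240,287)])
j=t["pixels"][:,:,::-1].copy(); T=lambda x,y:(310+(x-400)/4,205+y/5.6)
rep("top now",j,t,[T(606,177),T(537,160)],[T(655,128),T(550,100)])
```

```text
flush5 mid [ 35.3 -70.9] yaw spacer-rail -0.001 rail hole line minus mid x 22.82 spacing 35.8
now mid [35.7 76.8] yaw spacer-rail -0.032 rail hole line minus mid x 24.67 spacing 35.6
now, rail far hole mid [35.7 76.8] yaw spacer-rail -0.016 rail hole line minus mid x 24.91 spacing 35.6
top now mid [37.7 75.5] yaw spacer-rail -0.003 rail hole line minus mid x 25.64 spacing 36.2
```

Camera checks agree to within their 1 mm resolution. Time is ample, so I'll make a contact check and a gentle settling nudge toward the rail on the exposed near side, using the same finger surface as the first push. Flush contact should come at about jig x = 6.8 mm.

Emit:
{"op": "move_arm", "data": {"motion": [1, -0.1, 0, 0, 0, -0.04, 0, 1, -0.25, 0, 0, 0, -0.08, 0, 1, -0.4, 0, 0, 0, -0.12, 0, 1, -0.55, 0, 0, 0, -0.16, 0, 1, -0.7, 0, 0, 0, -0.2, 0, 1, -0.85, 0, 0, 0, -0.24, 0, 1, -1, 0, 0, 0, -0.28, 0, 1, -1, 0, 0, 0, -0.32, 0]}}

```text
clock: 18.55
position: [0.4614, -0.2623, 0.2302]
eef_rot: [-1.483, 0.602, -0.602]
wrist_force: [0.8, -1.0, -0.5]
grip_width: -0.002
```

Emit:
{"op": "move_arm", "data": {"motion": [1, 0, 0, 0, 0, -0.04, 0, 1, 0, 0, 0, 0, -0.08, 0, 1, 0, 0, 0, 0, -0.12, 0, 1, 0, 0, 0, 0, -0.16, 0, 1, 0, 0, 0, 0, -0.18, 0, 1, 0, 0, 0, 0, -0.18, 0]}}

```text
clock: 19.15
position: [0.4599, -0.2659, 0.2306]
eef_rot: [-1.564, 0.169, -0.169]
wrist_force: [0.1, 0.0, -0.0]
grip_width: -0.001
```

```bash
python3 st.py
```

```text
[ 0.4599 -0.2659  0.2306] [ 0.1  0.  -0. ] -0.00124055257939379
jig -0.03916507951727808 0.0038662632324051676 [-0.12  0.35  0.81  1.62 -0.27  1.28  2.09]
[[0.9769, 0.0003, 0.2139], [-0.2139, 0.0002, 0.9769], [0.0003, -1.0, 0.0002]] yaw z_t 1.3552720773329023
```

Emit:
{"op": "move_arm", "data": {"motion": [1, 0.13, 0, 0.18, 0, 0, 0, 1, 0.26, 0, 0.36, 0, 0, 0, 1, 0.26, 0.3, 0.36, 0, 0, 0, 1, 0.26, 0.65, 0.36, 0, 0, 0, 1, 0.26, 1, 0.36, 0, 0, 0, 1, 0.26, 1, 0.36, 0, 0, 0]}}

```text
clock: 19.75
position: [0.4954, -0.2273, 0.1051]
eef_rot: [-1.56, 0.18, -0.16]
wrist_force: [-0.4, 0.8, -0.4]
grip_width: 0.003
```

Emit:
{"op": "move_arm", "data": {"motion": [1, 0, 0.2, 0, 0, 0, 0, 1, 0, 0.4, 0, 0, 0, 0, 1, 0, 0.55, 0, 0, 0, 0, 1, 0, 0.6, 0, 0, 0, 0, 1, 0, 0.6, 0, 0, 0, 0]}}

```text
clock: 20.25
position: [0.5003, -0.2305, 0.0394]
eef_rot: [-1.565, 0.168, -0.17]
wrist_force: [-0.1, 0.2, 0.7]
grip_width: 0.0
```

```bash
python3 st.py
```

```text
[ 0.5003 -0.2305  0.0394] [-0.1  0.2  0.7] 0.00036644191408589423
jig -0.007179470949313432 0.04703959640806888 [-0.08  0.61  0.67  1.79 -0.47  0.91  2.15]
[[0.9769, 0.0008, 0.2137], [-0.2137, -0.0005, 0.9769], [0.0008, -1.0, -0.0003]] yaw z_t 1.3554275458046907
```

Emit:
{"op": "move_arm", "data": {"motion": [1, 0.03, 0, 0, 0, 0, 0, 1, 0.06, 0, 0, 0, 0, 0, 1, 0.085, 0, 0, 0, 0, 0, 1, 0.1, 0, 0, 0, 0, 0, 1, 0.1, 0, 0, 0, 0, 0]}}

```text
clock: 20.75
position: [0.512, -0.2328, 0.0388]
eef_rot: [-1.564, 0.168, -0.169]
wrist_force: [-0.1, 0.5, 0.3]
grip_width: 0.001
```

Emit:
{"op": "move_arm", "data": {"motion": [1, 0.008, 0, 0, 0, 0, 0, 1, 0.01, 0, 0, 0, 0, 0]}}

```text
clock: 20.95
position: [0.5126, -0.2329, 0.0384]
eef_rot: [-1.564, 0.169, -0.169]
wrist_force: [0.5, -0.9, -0.3]
grip_width: -0.0
```

Emit:
{"op": "move_arm", "data": {"motion": [1, 0.008, 0, 0, 0, 0, 0, 1, 0.01, 0, 0, 0, 0, 0]}}

```text
clock: 21.15
position: [0.5139, -0.2332, 0.0385]
eef_rot: [-1.564, 0.169, -0.169]
wrist_force: [0.5, -0.2, -0.4]
grip_width: -0.003
```

Emit:
{"op": "move_arm", "data": {"motion": [1, 0.008, 0, 0, 0, 0, 0, 1, 0.01, 0, 0, 0, 0, 0]}}

```text
clock: 21.35
position: [0.5143, -0.2334, 0.0384]
eef_rot: [-1.564, 0.17, -0.168]
wrist_force: [-2.0, -0.1, 2.1]
grip_width: -0.0
```

Emit:
{"op": "move_arm", "data": {"motion": [1, 0.008, 0, 0, 0, 0, 0, 1, 0.015, 0, 0, 0, 0, 0, 1, 0.015, 0, 0, 0, 0, 0]}}

```text
clock: 21.65
position: [0.5148, -0.2337, 0.0383]
eef_rot: [-1.563, 0.172, -0.166]
wrist_force: [-5.6, 0.7, 4.4]
grip_width: 0.003
```

Emit:
{"op": "move_arm", "data": {"motion": [1, 0.008, 0, 0, 0, 0, 0, 1, 0.01, 0, 0, 0, 0, 0, 1, 0.01, 0, 0, 0, 0, 0]}}

```text
clock: 21.95
position: [0.5148, -0.2337, 0.0382]
eef_rot: [-1.562, 0.174, -0.165]
wrist_force: [-7.8, 1.9, 5.7]
grip_width: 0.001
```

```bash
python3 st.py
```

```text
[ 0.5148 -0.2337  0.0382] [-7.8  1.9  5.7] 0.001321507723358074
jig 0.007682099572974288 0.0470199047892507 [-0.07  0.64  0.67  1.74 -0.48  0.94  2.15]
[[0.9768, -0.0058, 0.214], [-0.214, 0.0026, 0.9768], [-0.0063, -1.0, 0.0012]] yaw z_t 1.3550778339002696
```

Emit:
{"op": "move_arm", "data": {"motion": [1, -0.05, 0, 0, 0, 0, 0, 1, -0.18, 0, 0, 0, 0, 0, 1, -0.18, 0, -0.14, 0, 0, 0, 1, -0.18, 0, -0.28, 0, 0, 0, 1, 0, 0, -0.28, 0, 0, 0, 1, 0.18, 0, -0.28, 0, 0, 0, 1, 0.18, 0, -0.28, 0, 0, 0]}}

```text
clock: 22.65
position: [0.5361, -0.2717, 0.039]
eef_rot: [-1.566, 0.162, -0.171]
wrist_force: [0.2, 0.8, 0.6]
grip_width: 0.002
```

```bash
python3 st.py
```

```text
[ 0.5361 -0.2717  0.039 ] [0.2 0.8 0.6] 0.0020243531380871307
jig 0.03660848113137408 0.014417226988511403 [-0.    0.69  0.66  1.65 -0.49  0.97  2.19]
[[0.9776, 0.0057, 0.2106], [-0.2106, -0.0022, 0.9776], [0.006, -1.0, -0.001]] yaw z_t 1.3586447178047008
```

Emit:
{"op": "move_arm", "data": {"motion": [1, -0.03, 0, 0.03, 0, 0, 0, 1, -0.03, 0, 0.06, 0, 0, 0, 1, -0.03, 0, 0.09, 0, 0, 0, 1, -0.03, 0, 0.1, 0, 0, 0]}}

```text
clock: 23.05
position: [0.5307, -0.2579, 0.0385]
eef_rot: [-1.563, 0.168, -0.168]
wrist_force: [-0.1, 0.0, -0.5]
grip_width: 0.001
```

Emit:
{"op": "move_arm", "data": {"motion": [1, 0, 0, 0.01, 0, 0, 0, 1, 0, 0, 0.02, 0, 0, 0, 1, 0, 0, 0.02, 0, 0, 0]}}

```text
clock: 23.35
position: [0.5315, -0.2565, 0.0385]
eef_rot: [-1.564, 0.168, -0.169]
wrist_force: [-0.2, -0.0, -0.0]
grip_width: -0.004
```

Emit:
{"op": "move_arm", "data": {"motion": [1, 0, 0, 0.01, 0, 0, 0, 1, 0, 0, 0.02, 0, 0, 0]}}

```text
clock: 23.55
position: [0.5319, -0.2544, 0.0385]
eef_rot: [-1.564, 0.169, -0.169]
wrist_force: [-0.1, 1.0, 0.0]
grip_width: -0.003
```

Emit:
{"op": "move_arm", "data": {"motion": [1, 0, 0, 0.01, 0, 0, 0, 1, 0, 0, 0.02, 0, 0, 0]}}

```text
clock: 23.75
position: [0.532, -0.253, 0.0385]
eef_rot: [-1.566, 0.169, -0.169]
wrist_force: [-0.9, -1.7, 0.1]
grip_width: -0.001
```

Emit:
{"op": "move_arm", "data": {"motion": [1, 0, 0, 0.01, 0, 0, 0, 1, 0, 0, 0.02, 0, 0, 0]}}

```text
clock: 23.95
position: [0.5317, -0.2526, 0.0388]
eef_rot: [-1.569, 0.171, -0.17]
wrist_force: [-2.0, -5.9, 0.2]
grip_width: 0.003
```

Emit:
{"op": "move_arm", "data": {"motion": [1, 0, 0, 0.01, 0, 0, 0, 1, 0, 0, 0.02, 0, 0, 0]}}

```text
clock: 24.15
position: [0.5318, -0.2524, 0.0392]
eef_rot: [-1.572, 0.171, -0.171]
wrist_force: [-3.5, -9.2, 0.6]
grip_width: 0.003
```

```bash
python3 st.py
```

```text
[ 0.5318 -0.2524  0.0392] [-3.5 -9.2  0.6] 0.0030694401658380613
jig 0.028202042490687085 0.03235525184194999 [-0.04  0.67  0.67  1.68 -0.48  0.96  2.15]
[[0.9763, -0.0009, 0.2163], [-0.2163, -0.0075, 0.9763], [0.0007, -1.0, -0.0075]] yaw z_t 1.3527769172809723
```

Emit:
{"op": "move_arm", "data": {"motion": [1, 0, 0, -0.05, 0, 0, 0, 1, 0, 0, -0.2, 0, 0, 0, 1, 0, -0.3, -0.3, 0, 0, 0, 1, 0, -0.65, -0.3, 0, 0, 0, 1, 0, -1, -0.3, 0, 0, 0, 1, 0, -1, -0.3, 0, 0, 0]}}

```text
clock: 24.75
position: [0.5298, -0.2844, 0.1653]
eef_rot: [-1.567, 0.158, -0.178]
wrist_force: [-0.1, -0.9, 0.1]
grip_width: -0.001
```

Emit:
{"op": "move_arm", "data": {"motion": [1, -0.2, -0.2, -0.3, 0, 0, 0, 1, -0.4, -0.4, -0.6, 0, 0, 0, 1, -0.6, -0.6, -0.9, 0, 0, 0, 1, -0.6, -0.6, -1, 0, 0, 0, 1, -0.6, -0.6, -1, 0, 0, 0, 1, -0.6, -0.6, -1, 0, 0, 0]}}

```text
clock: 25.35
position: [0.4312, -0.3821, 0.2292]
eef_rot: [-1.561, 0.167, -0.167]
wrist_force: [0.6, -0.1, -0.6]
grip_width: 0.001
```

```bash
python3 st.py; python3 sp.py
python3 - <<'E'
from h import *
s=snapshot("scene")
for n in ("collet_knob","hex_driver_red"):
    for d in pinpoint(n,"scene")[:1]: print(n,np.round(world(s,d["centre"]),4))
t=snapshot("top"); save(t,"pics/t11.png")
for d in pinpoint("marker","top")[:1]: print("marker",np.round(world(t,d["centre"]),4))
a=cv2.imread("pics/last.png")[215:305,205:345]
b=cv2.resize(cv2.imread("pics/t11.png")[205:305,310:410],(300,300),interpolation=2)
cv2.imwrite("pics/c11.png",np.hstack([cv2.resize(a,(467,300),interpolation=2),b]))
E
```

```text
[ 0.4312 -0.3821  0.2292] [ 0.6 -0.1 -0.6] 0.001279550130600763
jig -0.04235374126246432 -0.11581770374806527 [ 0.15  0.46  0.79  1.5  -0.33  1.33  2.33]
[[0.9775, -0.0, 0.211], [-0.211, 0.0036, 0.9775], [-0.0008, -1.0, 0.0036]] yaw z_t 1.358146817736713
0.86 184.5 314.2 457
0.66 360.9 285.0 374
0.54 299.5 255.1 285
spacer 0.86 [0.038  0.0754 0.0101]
spacer 0.77 [ 0.1732  0.165  -0.0023]
spacer 0.75 [ 0.1027 -0.2083 -0.0016]
rail_face 0.8 [0.0474 0.0026 0.0081]
collet_knob [ 0.472  -0.1897  0.0114]
hex_driver_red [ 0.3582 -0.2174  0.0047]
marker [0.4557 0.1741 0.0033]
```

Run:
```python
from h import *
a=cv2.imread("pics/scene0.png"); b=cv2.imread("pics/last.png")
def red(i): i=i.astype(int)[205:245,225:300]; m=(i[:,:,2]>100)&(i[:,:,2]>2*i[:,:,1]); v,u=np.nonzero(m); return u.mean(),v.mean(),m.sum()
def kn(i): i=i.astype(int)[228:252,278:305]; m=(i[:,:,2]-i[:,:,0]>30); v,u=np.nonzero(m); return u.mean(),v.mean(),m.sum()
print(red(a),red(b)); print(kn(a),kn(b))
job_done()
```

```text
(np.float64(47.4125), np.float64(15.925), np.int64(240)) (np.float64(47.48790322580645), np.float64(16.056451612903224), np.int64(248))
(np.float64(11.289473684210526), np.float64(11.421052631578947), np.int64(76)) (np.float64(11.405405405405405), np.float64(11.445945945945946), np.int64(74))
the job is handed in; nothing more can be done
```

The steel spacer is home in the corner pocket, flush against the rail and the end stop as far as contact and the pictures show. I handed the job in at about 25.5 s of the 51 s allowed, with the gripper clear at about 0.23 m height.

- **How it went:** I pushed the spacer flat against the rail with both fingertips, then slid it along the rail into the pocket from its right end. I finished with one gentle press toward the rail and one toward the end stop. It was never gripped or lifted.
- **Seating:** The two final presses stalled at about 8 N against the rail and 10 N against the end stop. In the last picture I could view, taken before those presses, there was no visible gap at either face. The viewing limit meant I could not view one after them.
- **Bystanders:** The driver and knob moved by no more than 0.15 pixel between the first and last scene pictures. The marker read within about 6 mm of its first position, about the network's noise, and the arm did not come down near it.
- **Disagreements:**
  - **Rail gap:** The camera readings of gap and yaw against the rail scattered by about 1–3 mm and 0.03 rad, so I relied on contact instead.
  - **Stall position:** The rail press stalled about 0.9 mm from where the first push did. I put that down to uncertainty in the jig's yaw and the last fraction of a millimetre closing.

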